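Clear the loose marker, then hold the desk-height dial at its third click

ROBOT

A 7-joint arm with a two-finger parallel gripper is mounted at the origin on the work surface. World frame = base frame: x ahead of the robot, y to its left, z up, the work surface at z = 0. Lengths are in m, angles in degrees, forces in N, time in s.
With the tool pointing down it reaches from about 0.35 to 0.9 m from the base axis. Payload 19.9 kg.
Tool frame: the origin (TCP) lies at the very end of the fingers, on their centre line; the grasp point (between the pads) lies 19 mm behind it (arm.grip_depth is the distance from the TCP to the grasp point, in m); z points along the fingers, y is the line along which they close (so a half turn about z gives the same grasp; the last joint's range is limited). The gripper opens to 94 mm and grips with 3 to 60 N. Pads are 16 mm wide; open, the fingers measure 119 mm over their backs; the gripper's body (75 mm by 177 mm) begins 78 mm behind the grasp point.
Start: joints at [-71.935, 23.915, -0.59, 92.452, 0.269, 63.638, -3.037], TCP at [0.218, 0.586, 0.167] pointing down, gripper open.
Joint ranges: [-161.28, 161.28], [-22.2, 115.67], [-73.04, 71.86], [3.21, 147.25], [-68.34, 248.33], [10.77, 114.83], [-161.83, 161.83]. Speed limits (degrees/s): [108.29, 108.29, 136.94, 136.94, 172.46, 172.46, 172.46].

INTERFACE

Orientations are given as a 3x3 rotation matrix whose columns are the frame's x, y, z axes.
In Python, from bench import state, viewer, ticket, arm gives the robot as it stands. The module is installed in compiled form; this text tells all that it offers.
- The arm moves only by the tool move_arm, never from a script. Its arguments are lists of equal length, an entry for each row: "offset": the shift along the world's x, y, z normalised to -1 to 1, where 1 is 0.2 m, a list of three; "turn": the turn, a rotation vector about the world's x, y, z normalised to -1 to 1, where 1 is 180 degrees, a list of three. A call has 1 to 12 rows; each row is the pose to reach, as a shift and turn from the pose commanded when the call began, turning the shorter way round; what a row does not reach only later rows make up. A row lasts 1/8 s, in which the tool goes at most 62.5 mm and 10.7 degrees, less where a joint would pass 70% of its speed; a pose out of reach is approached as far as the arm can. A call with a number of a shift or a turn outside -1 to 1 is refused whole. A call with a gripper value outside its range is refused whole. "gripper" is the finger opening in mm, from 0 to 94, set as the call begins (left out, the last holds). The fingers move at their own pace and stop on an object; the grip force is fixed at half the most. Time passes only in rows, so rows that repeat a pose let the fingers close. It gives the time, the measured TCP pose, the force, the opening and the grip force at its end, in the units of the state.
- state(): the state, without advancing time (a new reading comes with each control period).
- viewer.snapshot(name): name is "side" or "top" or "wrist"; returns a dict with "frame" (420x560x3 uint8, red, green, blue), "range_z" (420x560 float32, m along the optical axis (not along the pixel's ray), 0 where there is no reading), "camera_matrix" (3x3 intrinsics, pixels), "view" (4x4, takes a point from world to camera coordinates). Camera axes: x right, y down, z forward; pixel columns grow to the right and rows downward; lengths in m; the calibration is good to about 2 mm. A picture is of the moment at which its call begins.
- ticket.finish_job(): hands the job in; it is judged then, once.
The state is a dict: "clock": time; "joint_pos": joint angles; "qd": joint speeds; "effort": joint torques, N m; "tool_pos": TCP position; "tcp_rot": TCP orientation; "wrist_force": force on the tool from outside, world axes, zero at the start; "wrist_torque": the same for the moment, N m; "finger_gap": finger opening in m; "finger_force": force on a finger pad.
Only numpy, scipy, OpenCV 4.12 (cv2) and the standard library are available. Lean on these libraries where they do the work, as an engineer would, in place of code of your own. Each camera call takes 0.05 s, during which the arm holds its last target. There are 200 camera calls.

TASK

The sit-stand desk is about to be raised at full speed: first take the marker out of its sloping pen rest and stand it in the pen cup, lowering it in rather than dropping it, and let go of it. Then press the pad of the spring-return height dial down past its first and second clicks to the third, short of the end stop, and hold it there: the program finishes while still holding the pad down. Leave the plant, the note block and the stapler where they are.

Things in the scene. Friction and masses are not known exactly. Their poses are not given: they have to be found in the camera images.
- control: White desk-height control fixed to the desk: box 100 (x) x 90 (y) x 46 mm high, two round cheeks on it (radius 38 mm, top 113 mm up, 54 mm over both) with a grey dial between. At any of three places side by side, turned up to 0.4 rad. Origin: on the desk under the dial's axis. The press arm sticks out along its -x (roughly towards the robot); dial axis along its y. Dark ribs mark rest and clicks.
- dial_axis (a point): Centre of the dial, on its horizontal axis, 75 mm above the desk.
- dial (a joint): Dial angle, rad: 0 at rest (arm 0.55 rad above level), growing as the pad is pressed down. Soft clicks (detents) at 0.2, 0.4, 0.6; end stop 0.85. At the third click (0.6) the arm is 0.05 rad below level. A spring returns it to 0 from anywhere when let go; push needed at the pad: 2.5 N at the start, 6 N at the third click, with 1.5 N more or less between clicks.
- press_pad (a point): Centre of the upper face of the grey flat pad on the end of the dial's arm, 34 mm along the arm x 46 mm wide x 10 mm thick; 85 mm from the dial's axis along the arm, 5 mm above the arm's centre line. It swings about dial_axis: upper face about 124 mm over the desk at rest, 109, 93 and 76 mm at clicks 1, 2, 3, 56 mm at the end stop. Press from above.
- cup: White pen cup, loose, about 350 g, empty, 80 mm high, outside radius 38 mm at the rim and 30 to 32 mm at the foot, wall 4 mm, flat inner floor about 5 mm above the desk. Origin: centre of its underside; z up. It stands at another of the three places.
- pen_rest: Wooden pen rest fixed to the desk, at the remaining place: a base 100 x 60 x 14 mm with a sloping trough (36 mm wide, top edge about 95 mm above the desk) that leans 0.61 rad from vertical towards its own +x (roughly away from the robot). Origin: centre of the base's underside.
- marker: Thick marker pen, 155 mm long, about 30 g: white barrel 16 mm across, black cap 18 mm across over the last 50 mm. Origin: centre of its flat foot; z runs along the pen to the cap. At the start it lies loose in the trough of the pen rest, foot down, leaning 0.61 rad from vertical towards the rest's +x; the trough covers its lowest 80 mm, the cap stands clear.
- marker_cap (a point): Point on the marker's axis in the middle of the cap, 130 mm from the foot: a good place to grip, the fingers closing level across the pen (along the pen rest's y at the start).
- plant: Bystander: artificial plant in a woven pot 110 mm across, 90 mm high, leaves to about 180 mm; loose. Origin: centre of the underside.
- notes: Bystander: block of paper notes 76 x 76 x 30 mm, loose. Origin: centre of the underside.
- stapler: Bystander: stapler 130 x 34 x 45 mm, loose. Origin: centre of the underside.
Not all that is in view belongs to the job. Of the things that look like the marker, the middle-sized one is meant. There is more than one size of the control; the job needs the larger.

How it is judged (in metres and radians):
On the way, in this order (a step that is already met when the one before it is completed fails the run):
1. the marker stands in the cup, let go, the dial still at rest (horizontal distance between marker and cup below 0.034 m and z of marker in the frame of cup between 0 and 0.03 m and angle between marker's own z axis and vertical below 0.75 rad and z of marker_cap in the frame of cup above 0.08 m and angle between cup's own z axis and vertical below 0.1 rad and height (world z) of cup below 0.01 m and contact force between the fingers and marker below 0.05 N and linear speed of marker below 0.05 m/s and value of joint dial below 0.1 rad), for 0.2 s.
2. the dial is held at its third click by the fingers (value of joint dial between 0.52 and 0.68 rad and velocity of joint dial between -0.2 and 0.2 rad/s and contact force between the fingers and dial above 1 N), for 0.3 s.
At the end, for the whole second after the job is handed in: Marker in the cup (foot within 25 mm of the inner floor, leaning under 0.75 rad), released and at rest, cup upright on the desk; dial still, between 0.52 and 0.68 rad (third click 0.6), fingers pressing the dial's pad with over 1 N, marker and cup not touching it (all of step 2 and horizontal distance between marker and cup below 0.034 m and z of marker in the frame of cup between 0 and 0.03 m and angle between marker's own z axis and vertical below 0.75 rad and z of marker_cap in the frame of cup above 0.08 m and angle between cup's own z axis and vertical below 0.1 rad and height (world z) of cup below 0.01 m and contact force between the fingers and marker below 0.05 N and linear speed of marker below 0.05 m/s and contact force between dial and cup below 0.1 N and contact force between dial and marker below 0.1 N); the arm keeps its last pose, push and grip.
It fails at once if a bystander is moved more than 20 mm (distance of any of plant, notes, stapler from where it was at the start of the episode above 0.02 m).
It fails at once if the marker is dropped (falls untouched by the fingers faster than 0.9 m/s, about 40 mm) (linear speed of marker above 0.9 m/s and contact force between the fingers and marker below 0.05 N).
It also fails if it takes over 58 s, if anything falls off the work surface, if the arm or the gripper's body presses on something with over 40 N, if the wrist force passes 120 N, or if a joint passes its speed limit or range.

## Working session

There is one attempt and no reset: what is moved stays moved. The work goes in short steps, Python scripts to look and compute and a tool call to move; the robot and the scene stay as the last step left them, time stands still between calls to the robot, and variables do not carry over. Pictures are saved under pics/ and viewed, at most 10 in all, crops included, and the job is handed in when it is done.

Besides the shell and the picture viewer there is one more tool, called after "Emit:" as name(argument=value, ...) on one line, values as JSON. move_arm: Moves the arm, as the interface text tells. Its arguments: {"type":"object","properties":{"offset":{"type":"array"},"turn":{"type":"array"},"gripper":{"type":"number"}},"required":["offset","turn"]}

```bash
mkdir -p pics; cat > h.py <<'E'
import numpy as np, cv2
from bench import state, viewer, ticket, arm
def snap(n):
    s=viewer.snapshot(n); K=np.array(s["camera_matrix"]); V=np.array(s["view"]); z=s["range_z"]
    v,u=np.mgrid[0:z.shape[0],0:z.shape[1]]
    P=np.stack([(u-K[0,2])/K[0,0]*z,(v-K[1,2])/K[1,1]*z,z],-1)
    W=(P-V[:3,3])@V[:3,:3]; W[z==0]=np.nan
    return s["frame"],W,K,V
def save(f,name): cv2.imwrite("pics/"+name,f[...,::-1])
E
python3 - <<'E'
from h import *
for n in ("top","side"):
    f,W,K,V=snap(n); np.savez(f"{n}.npz",f=f,W=W,K=K,V=V); save(f,n+"0.png")
s=state(); print(s["clock"],s["tool_pos"],s["tcp_rot"],s["wrist_force"])
E
```

```text
0.1 [0.2181685  0.58526938 0.16670189] [[-9.37021045e-01  3.49272756e-01 -3.19590009e-04]
 [ 3.49272896e-01  9.37020452e-01 -1.05724484e-03]
 [-6.98044455e-05 -1.10228480e-03 -9.99999390e-01]] [ 0.09438406 -0.13636576  0.41023504]
```

View pics/top0.png

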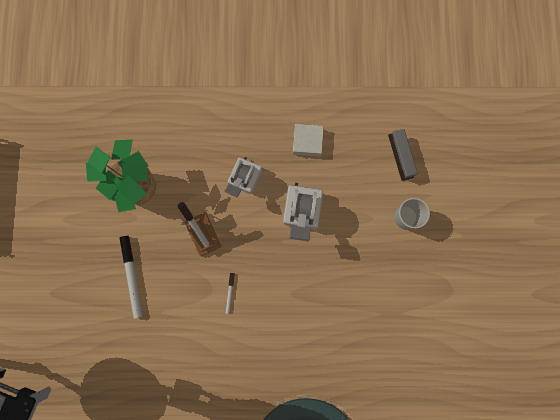

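View pics/side0.png

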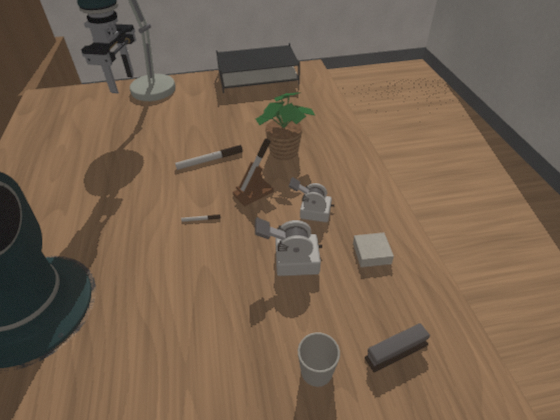

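The top view shows the pen rest at about (203,232) with the cap at (185,211), the large control at (303,208) with its pad at (300,235), and the cup at (413,214). The decoys are a big pen (133,278), a small pen (231,293) and a small control (244,176). The side view agrees.

```bash
python3 - <<'E'
from h import *
T=np.load("top.npz"); S=np.load("side.npz")
np.set_printoptions(precision=4,suppress=True)
def reg(D,r): 
    u0,u1,v0,v1=r; return D["f"][v0:v1,u0:u1].reshape(-1,3).astype(int),D["W"][v0:v1,u0:u1].reshape(-1,3)
def st(n,P): print(n,len(P),"med",np.median(P,0),"min",P.min(0),"max",P.max(0))
# desk check
c,p=reg(T,(260,280,330,350)); st("desk",p)
for n,D,r in(("top",T,(165,225,195,262)),("side",S,(230,280,135,210))):
    c,p=reg(D,r); ok=~np.isnan(p[:,2])
    blk=ok&(c.max(1)<60)&(p[:,2]>0.09); wht=ok&(c.min(1)>110)&(np.ptp(c,axis=1)<40)&(p[:,2]>0.02)
    st(n+" cap",p[blk]); st(n+" barrel",p[wht])
    q=np.vstack([p[blk],p[wht]]); m=q.mean(0); d=np.linalg.svd(q-m)[2][0]; d*=np.sign(d[2]); print("axis",m,d,"lean",np.arccos(d[2]),"yaw",np.degrees(np.arctan2(d[1],d[0])))
    brown=ok&(p[:,2]>0.008)&(p[:,2]<0.02); st("rest base",p[brown])
    # print(cv2.minAreaRect)
    if brown.sum()>20: print(cv2.minAreaRect((p[brown][:,:2]*1000).astype(np.float32)))
# cup
for n,D,r in(("top",T,(385,440,190,240)),("side",S,(290,345,325,395))):
    c,p=reg(D,r); q=p[(p[:,2]>0.076)&(p[:,2]<0.09)]; st(n+" rim",q); print(cv2.minEnclosingCircle((q[:,:2]*1000).astype(np.float32)))
# control
for n,D,r in(("top",T,(270,335,175,250)),("side",S,(245,330,210,280))):
    c,p=reg(D,r); box=p[(p[:,2]>0.038)&(p[:,2]<0.05)]; st(n+" box",box); print(cv2.minAreaRect((box[:,:2]*1000).astype(np.float32)))
    ch=p[(p[:,2]>0.104)&(p[:,2]<0.12)]; st("hi",ch)
    print(cv2.minAreaRect((ch[:,:2]*1000).astype(np.float32)))
c,p=reg(T,(285,315,226,245)); q=p[p[:,2]>0.06]; st("pad",q); print(cv2.minAreaRect((q[:,:2]*1000).astype(np.float32)))
E
```

```text
desk 400 med [nan nan nan] min [nan nan nan] max [nan nan nan]
top cap 144 med [0.5791 0.2821 0.1471] min [0.5616 0.2706 0.119 ] max [0.5987 0.2973 0.1643]
top barrel 20 med [0.5478 0.273  0.1011] min [0.5073 0.2506 0.0357] max [0.5581 0.2793 0.1184]
axis [0.5748 0.2809 0.1386] [0.5632 0.2254 0.795 ] lean 0.6517646279086231 yaw 21.814780507427482
rest base 397 med [0.5393 0.2559 0.0137] min [0.4835 0.2186 0.0082] max [0.5971 0.3107 0.0199]
((540.684326171875, 265.0181884765625), (100.05516052246094, 60.27587890625), 25.738037109375)
side cap 102 med [0.5807 0.2781 0.1445] min [0.5649 0.2681 0.121 ] max [0.5981 0.2917 0.1635]
  return _methods._mean(a, axis=axis, dtype=dtype,
  ret = um.true_divide(
Traceback (most recent call last):
ValueError: zero-size array to reduction operation minimum which has no identity
```

```bash
python3 - <<'E'
from h import *
T=np.load("top.npz"); S=np.load("side.npz")
np.set_printoptions(precision=4,suppress=True)
def reg(D,r): 
    u0,u1,v0,v1=r; return D["f"][v0:v1,u0:u1].reshape(-1,3).astype(int),D["W"][v0:v1,u0:u1].reshape(-1,3)
def st(n,P): print(n,len(P),"med",np.nanmedian(P,0),"min",np.nanmin(P,0),"max",np.nanmax(P,0)) if len(P) else print(n,0)
def rect(P): P=P[~np.isnan(P[:,0])]; print("  rect",cv2.minAreaRect((P[:,:2]*1000).astype(np.float32))) if len(P)>4 else 0
for n,D in(("top",T),("side",S)):
    W=D["W"]; st(n+" desk",W[(abs(W[...,0]-.55)<.1)&(abs(W[...,1]-.15)<.02)&(abs(W[...,2])<.015)])
    A=W.reshape(-1,3); C=D["f"].reshape(-1,3).astype(int)
    print(n,"marker slices:")
    yaw=np.radians(25.7); ex=np.array([np.cos(yaw),np.sin(yaw)]); ey=np.array([-ex[1],ex[0]])
    L=np.c_[(A[:,:2]-[.5407,.265])@np.c_[ex,ey],A[:,2]]
    for z in np.arange(.05,.18,.01):
        k=(abs(L[:,2]-z)<.005)&(abs(L[:,1])<.03)&(abs(L[:,0])<.13)
        if k.sum()>2: print("  z",round(z,3),k.sum(),"lx",L[k,0].min(),L[k,0].max(),"ly",L[k,1].min(),L[k,1].max(),"col",C[k].mean(0).astype(int))
def near(D,c,r,z0,z1):
    A=D["W"].reshape(-1,3); return A[(np.hypot(A[:,0]-c[0],A[:,1]-c[1])<r)&(A[:,2]>z0)&(A[:,2]<z1)]
W=T["W"]; cc=np.nanmedian(W[205:223,405:422].reshape(-1,3),0)[:2]; bc=np.nanmedian(W[200:216,295:312].reshape(-1,3),0)[:2]; print(cc,bc)
for n,D in(("top",T),("side",S)):
    q=near(D,cc,.06,.076,.09); st(n+" rim",q); print(cv2.minEnclosingCircle((q[:,:2]*1000).astype(np.float32)))
    q=near(D,bc,.11,.042,.05); st(n+" box",q); rect(q)
    q=near(D,bc,.1,.09,.118); st(n+" cheeks/pad",q); rect(q)
    pad=near(D,bc-[.09,0],.04,.09,.15); st(n+" pad",pad); rect(pad)
E
```

```text
top desk 1173 med [ 0.5515  0.1501 -0.0004] min [ 0.4508  0.13   -0.0069] max [0.65   0.17   0.0139]
top marker slices:
  z 0.05 48 lx -0.03134992524528557 -0.004534635408125244 ly -0.017882932201611967 0.017521324193046108 col [86 72 60]
  z 0.06 50 lx -0.024633124291099328 0.004948717642657381 ly -0.018227538643975843 0.018305707703821804 col [84 69 56]
  z 0.07 60 lx -0.018203667248411413 0.011639037774037376 ly -0.018167868597665674 0.014275565837883697 col [84 70 57]
  z 0.08 58 lx -0.010187988191966191 0.026852492690656753 ly -0.01784860834411411 0.017884006641725392 col [86 73 61]
  z 0.09 79 lx -0.0029709203355730907 0.026165256793618988 ly -0.017736498372398157 0.01782265301851336 col [89 70 54]
  z 0.1 34 lx 0.004971006026958619 0.01785552353791574 ly -0.014277859039742208 0.014545713797739383 col [102  89  76]
  z 0.11 27 lx 0.010799509035049433 0.023348469050635815 ly -0.007662968634572713 0.00747354451801198 col [110 106  99]
  z 0.12 22 lx 0.018237494959795018 0.03114011594899031 ly -0.007820303767158483 0.006980120812132491 col [74 70 64]
  z 0.13 29 lx 0.0236670203089
[... 2855 characters left out ...]
5  -0.2238  0.0861]
((588.1268920898438, -260.1930847167969), 38.605567932128906)
side box 539 med [ 0.6126 -0.0213  0.0477] min [ 0.5558 -0.043   0.042 ] max [0.6644 0.0532 0.05  ]
  rect ((609.2327880859375, 6.523433685302734), (88.99526977539062, 99.52079010009766), 81.4492416381836)
side cheeks/pad 813 med [0.5966 0.0079 0.1049] min [ 0.5326 -0.0228  0.09  ] max [0.6429 0.0425 0.1178]
  rect ((587.8466796875, 11.172550201416016), (57.34386444091797, 104.9364013671875), 80.83048248291016)
side pad 223 med [0.5291 0.0114 0.1281] min [ 0.5144 -0.0054  0.111 ] max [0.545  0.0432 0.1373]
  rect ((531.7789916992188, 18.72543716430664), (46.43696975708008, 30.00015640258789), 81.72661590576172)
```

Emit:
move_arm(offset=[[0,0,0.3],[0,0,0.65],[0.2,-0.15,0.65],[0.45,-0.37,0.65],[0.7,-0.6,0.65],[0.9,-0.75,0.65],[0.9,-0.75,0.65],[0.9,-0.75,0.65]], turn=[[0,0,0],[0,0,0.03],[0,0,0.08],[0,0,0.13],[0,0,0.18],[0,0,0.23],[0,0,0.2567],[0,0,0.2567]], gripper=60)

```text
clock: 1.1
tool_pos: [0.3984, 0.4354, 0.297]
tcp_rot: [[-0.901, -0.434, -0.0], [-0.434, 0.901, -0.0], [0.001, -0.0, -1.0]]
wrist_force: [0.3, 0.5, 0.2]
finger_gap: 0.0603
finger_force: 0.0
```

Emit:
move_arm(offset=[[0.23,-0.19,0],[0.46,-0.38,0],[0.69,-0.57,0],[0.9165,-0.7535,-0.1],[0.9165,-0.7535,-0.3],[0.9165,-0.7535,-0.3]], turn=[[0,0,0],[0,0,0],[0,0,0],[0,0,0],[0,0,0],[0,0,0]])

```text
clock: 1.85
tool_pos: [0.5798, 0.2851, 0.2346]
tcp_rot: [[-0.901, -0.434, -0.005], [-0.434, 0.901, -0.002], [0.005, 0.0, -1.0]]
wrist_force: [-1.2, -0.1, -0.0]
finger_gap: 0.0597
finger_force: 0.0
```

```bash
python3 - <<'E'
from h import *
np.set_printoptions(precision=4,suppress=True)
f,W,K,V=snap("wrist"); save(f,"w1.png")
s=state(); print(s["tool_pos"],s["clock"])
A=W.reshape(-1,3); yaw=np.radians(25.7); ex=np.array([np.cos(yaw),np.sin(yaw)]); ey=np.array([-ex[1],ex[0]])
L=np.c_[(A[:,:2]-[.5407,.265])@np.c_[ex,ey],A[:,2]]
for z in np.arange(.1,.18,.01):
    k=(abs(L[:,2]-z)<.001)&(abs(L[:,1])<.02)&(abs(L[:,0])<.1)
    if k.sum()>2: print(round(z,3),k.sum(),L[k,0].min(),L[k,0].max(),L[k,1].min(),L[k,1].max())
k=(abs(L[:,1])<.02)&(abs(L[:,0])<.1)&(L[:,2]<.19); print(L[k,2].max())
E
```

```text
[0.5805 0.286  0.237 ] 1.9
0.1 49 0.007569088354014463 0.01407141079835003 -0.0152888630963112 0.013839609404872702
0.11 27 0.013757739481114094 0.02520066229299366 -0.008623950762301255 0.00728531730516007
0.12 22 0.0214747566247732 0.03179248779225725 -0.009397844796140892 0.008193841574183276
0.13 27 0.026737272452902278 0.03802919217581278 -0.008120204863297927 0.008041178127660926
0.14 28 0.03402152162496847 0.04472749695689491 -0.00885418546937895 0.007907547742416698
0.15 38 0.04160331857603346 0.054103569296327855 -0.009588143680141875 0.007759927652905453
0.16 72 0.047739677465356824 0.05859224107997483 -0.008343580314119463 0.007630795032323541
0.16365573414163942
```

View pics/w1.png

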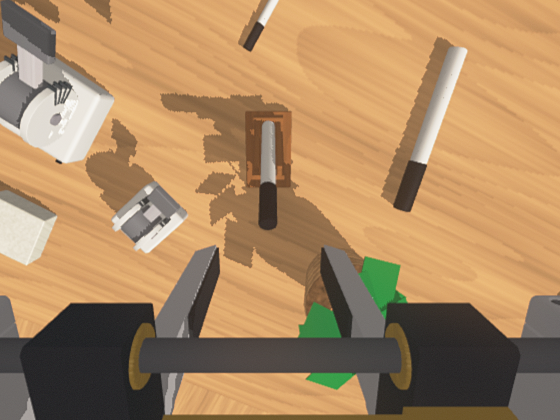

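The wrist view has the cap centred between the fingers: pen at column 268, finger tips at about 205 and 335. The measured axis matches the planned grip point, so I'll descend.

Emit:
move_arm(offset=[[0,0,-0.2],[0,0,-0.4],[0,0,-0.5],[0,0,-0.585],[0,0,-0.585],[0,0,-0.585]], turn=[[0,0,0],[0,0,0],[0,0,0],[0,0,0],[0,0,0],[0,0,0]])

```text
clock: 2.65
tool_pos: [0.5821, 0.2855, 0.1216]
tcp_rot: [[-0.901, -0.435, 0.002], [-0.435, 0.901, 0.001], [-0.002, 0.0, -1.0]]
wrist_force: [0.2, 0.4, -0.0]
finger_gap: 0.06
finger_force: 0.0
```

Emit:
move_arm(offset=[[0,0,0],[0,0,0],[0,0,0],[0,0,0],[0,0,0],[0,0,0]], turn=[[0,0,0],[0,0,0],[0,0,0],[0,0,0],[0,0,0],[0,0,0]], gripper=10)

```text
clock: 3.4
tool_pos: [0.5816, 0.2849, 0.1202]
tcp_rot: [[-0.901, -0.435, 0.0], [-0.435, 0.901, -0.0], [0.0, -0.0, -1.0]]
wrist_force: [0.1, -0.1, 0.0]
finger_gap: 0.0102
finger_force: 0.1
```

```bash
python3 - <<'E'
from h import *
np.set_printoptions(precision=4,suppress=True)
f,W,K,V=snap("wrist"); g,W2,K2,V2=snap("side")
a=cv2.resize(f,(400,300)); b=cv2.resize(g[80:260,180:400],(400,327))
save(np.vstack([a,b])[:600],"w2.png"); print(state()["finger_gap"],state()["finger_force"])
E
```

```text
0.010139200567800061 0.14252795255742967
```

View pics/w2.png

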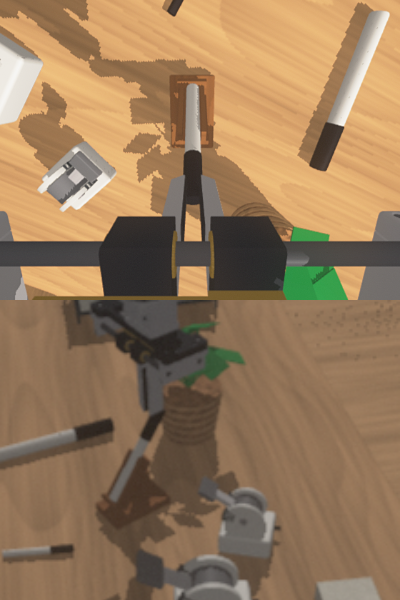

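```bash
python3 - <<'E'
from h import *
np.set_printoptions(precision=4,suppress=True)
yaw=np.radians(25.7); ex=np.array([np.cos(yaw),np.sin(yaw)]); ey=np.array([-ex[1],ex[0]])
for n in("side","wrist","top"):
    f,W,K,V=snap(n); A=W.reshape(-1,3); C=f.reshape(-1,3).astype(int)
    L=np.c_[(A[:,:2]-[.5407,.265])@np.c_[ex,ey],A[:,2]]
    print(n)
    for z in np.arange(.09,.2,.01):
        k=(abs(L[:,2]-z)<.002)&(abs(L[:,1])<.03)&(abs(L[:,0])<.1)
        if k.sum()>2: print(round(z,3),k.sum(),L[k,0].min(),L[k,0].max(),L[k,1].min(),L[k,1].max(),C[k].mean(0).astype(int))
f,W,K,V=snap("wrist"); save(cv2.resize(f[180:420,160:400],(600,600),interpolation=cv2.INTER_CUBIC),"w3.png")
E
```

```text
side
0.09 28 -0.003759656770240301 0.026471299386865453 -0.018524195412364906 0.015880340205453418 [88 74 64]
0.1 20 0.005818780440697077 0.020187768275057402 -0.014713254494033972 0.013939487691040375 [99 86 76]
0.11 11 0.012615722096336004 0.0242313237746028 -0.00758533732358412 0.0038446109829407566 [114 105  98]
0.12 8 0.01946382987586921 0.036569996640749114 -0.008707422454187616 0.0042239414657737956 [97 88 80]
0.13 14 0.026307948900939276 0.03923091485759271 -0.006033993664231015 0.006111163611068024 [52 42 34]
0.14 15 0.033734631562199455 0.048184247823806044 -0.007949554740534498 0.006360567409951324 [53 44 36]
0.15 12 0.0403740733475812 0.060194039377127466 -0.007100291282521583 0.002766295687792478 [47 39 33]
0.16 6 0.0374778095012853 0.05909650066874745 -0.007808778400550545 0.00864145177946907 [71 62 55]
0.17 12 0.0352397028606181 0.05445646962403275 -0.014763031715642317 0.020884260221249666 [89 82 77]
0.18 19 0.034320990235948874 0.05011351136398225 -0.016680062041245145 0.01605576249243036 [80 74 71]
0.19 18 0.034580975472770364 0.0517625695556264 -0.01631663201896492
[... 1231 characters left out ...]
12057084 -0.01639628601368804 0.017662844085326233 [116 110 107]
0.2 270 0.035007871945219066 0.05354200006587001 -0.016508149468436442 0.017608998579138477 [107  99  94]
top
0.09 21 -0.001514710739444356 0.024684318757878066 -0.016432646649990373 0.01056054485898807 [107  87  70]
0.1 8 0.005388592689364465 0.011506551456509691 -0.014982846551711317 0.0029403828345072286 [109 102  92]
0.11 11 0.012317924524751502 0.020630961140793047 -0.006131775812900358 0.00632102909976787 [119 118 111]
0.12 8 0.019774254571673283 0.033231353166752124 -0.007704093008961999 0.0022247620274147535 [77 72 64]
0.13 7 0.02639129747432248 0.030779620227569773 -0.005870223594166054 0.0020254618620679943 [28 25 22]
```

View pics/w3.png

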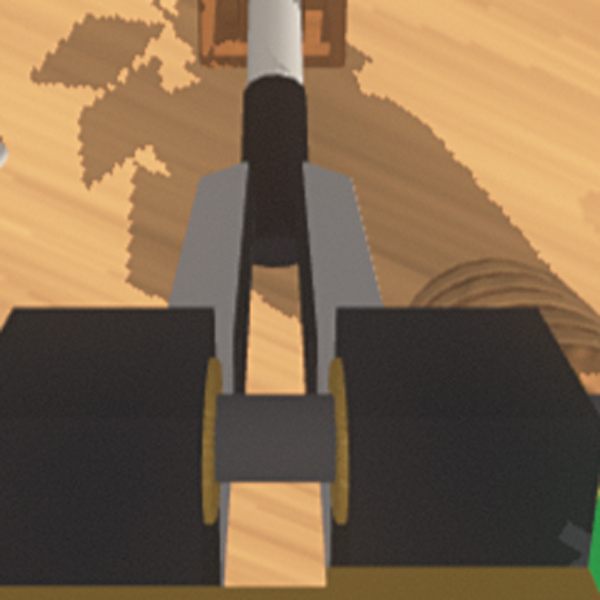

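The pen sits squarely between the pads, with the cap just touching both, although the reported gap is 10 mm and the force is almost zero. The opening scale seems to be offset, so I'll command a full close.

Emit:
move_arm(offset=[[0,0,0],[0,0,0],[0,0,0],[0,0,0]], turn=[[0,0,0],[0,0,0],[0,0,0],[0,0,0]], gripper=0)

```text
clock: 4.2
tool_pos: [0.5816, 0.2849, 0.1202]
tcp_rot: [[-0.901, -0.435, 0.0], [-0.435, 0.901, -0.0], [-0.0, -0.0, -1.0]]
wrist_force: [0.1, 0.5, -0.3]
finger_gap: 0.0005
finger_force: 0.0
```

```bash
python3 - <<'E'
from h import *
np.set_printoptions(precision=4,suppress=True)
yaw=np.radians(25.7); ex=np.array([np.cos(yaw),np.sin(yaw)]); ey=np.array([-ex[1],ex[0]])
f,W,K,V=snap("wrist"); g,W2,_,_=snap("side")
for W_,C_ in((W,f),(W2,g)):
    A=W_.reshape(-1,3); C=C_.reshape(-1,3).astype(int)
    L=np.c_[(A[:,:2]-[.5407,.265])@np.c_[ex,ey],A[:,2]]
    for z in np.arange(.11,.2,.01):
        k=(abs(L[:,2]-z)<.002)&(abs(L[:,1])<.03)&(abs(L[:,0])<.1)
        if k.sum()>2: print(round(z,3),k.sum(),L[k,0].min(),L[k,0].max(),L[k,1].min(),L[k,1].max(),C[k].mean(0).astype(int))
save(np.hstack([cv2.resize(f[150:390,160:400],(400,400),interpolation=cv2.INTER_CUBIC),cv2.resize(g[95:215,210:330],(400,400),interpolation=cv2.INTER_CUBIC)]),"w4.png")
E
```

```text
0.11 117 0.014323979877656804 0.02630235280966042 -0.007049120964237199 0.00817734944236045 [180 171 161]
0.12 114 0.021237891030666787 0.035541213170833474 -0.008179210261209007 0.009405315072993687 [158 149 138]
0.13 163 0.029140288646608677 0.04071771061171536 -0.00789701681137674 0.009068745839206152 [54 45 39]
0.14 166 0.03599971126605531 0.04534229641353238 -0.007576045381891443 0.00880498394946958 [52 43 39]
0.16 23 0.035370970109929165 0.037639490239167 -0.003723729032163291 0.006123387221041274 [90 83 80]
0.17 121 0.03527060076734793 0.038008641739489785 -0.011299602916530458 0.012608726654616853 [114 107 103]
0.18 148 0.035034714630515315 0.03773343677450675 -0.011652754371257427 0.012979493358467379 [115 109 105]
0.19 174 0.03523103406664236 0.03791650794190502 -0.011521415049524706 0.012914969895861621 [113 107 104]
0.11 15 0.012636644124048815 0.030259612956025965 -0.007977430874227247 0.006538501405454211 [113 106  98]
0.12 9 0.02224893820839592 0.031435968161062734 -0.007299358181441035 0.007869505234227777 [108  99  90]
0.13 10 0.028314229571431336 0.04245769981659046 -0.006444802498861357 0.00594167819530626 [54 44 36]
0.14 10 0.03634606457664531 0.049541475424342264 -0.007454641544173609 0.0027380373926055076 [49 41 32]
0.15 16 0.043660146262443335 0.060100732576244015 -0.009062020689101566 0.005944667404063955 [53 43 35]
0.16 8 0.037739924019023506 0.060697734689157914 -0.006522092830213146 0.0029530721476827178 [61 53 48]
0.17 9 0.03449499209865194 0.04811050015538427 -0.010110005297230816 0.011255736327266513 [88 81 77]
0.18 11 0.03525046673131769 0.052179650868868714 -0.012843623487252208 0.006493150899505498 [84 80 78]
0.19 15 0.03410327591748149 0.05299787862744367 -0.013095464374600697 0.009340769711229394 [88 82 79]
```

View pics/w4.png

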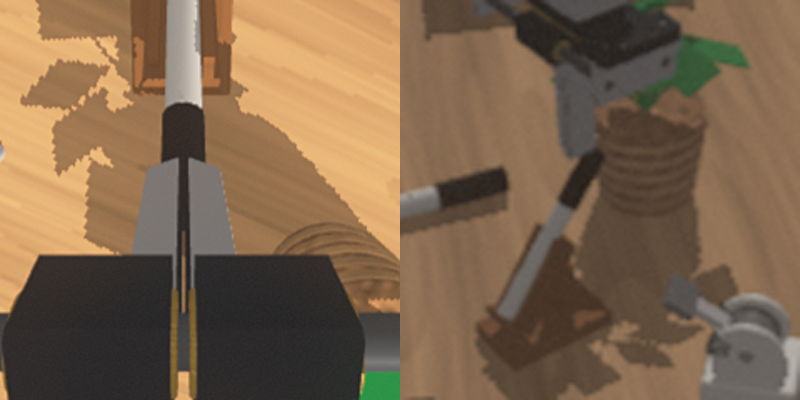

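The fingertips lie on top of the cap instead of around it. They look higher than the reported TCP, so I'll back off upward and measure where they really end.

Emit:
move_arm(offset=[[0,0,0.15],[0,0,0.4],[0,0,0.4],[0,0,0.4]], turn=[[0,0,0],[0,0,0],[0,0,0],[0,0,0]], gripper=40)

```text
clock: 4.8
tool_pos: [0.5814, 0.2848, 0.1998]
tcp_rot: [[-0.901, -0.435, -0.0], [-0.435, 0.901, -0.0], [0.0, -0.0, -1.0]]
wrist_force: [-0.1, -0.1, 0.2]
finger_gap: 0.0368
finger_force: 0.0
```

```bash
python3 - <<'E'
from h import *
np.set_printoptions(precision=4,suppress=True)
print(arm.grip_depth,[a for a in dir(arm) if a[0]!='_'])
s=state(); t=s["tool_pos"]; print(t,s["finger_gap"])
R=np.array(s["tcp_rot"])
for n in("side","wrist"):
    f,W,K,V=snap(n); A=W.reshape(-1,3); C=f.reshape(-1,3).astype(int)
    L=(A-t)@R   # tool frame
    print(n)
    for z in np.arange(-.11,.05,.01):
        k=(abs(L[:,2]-z)<.004)&(abs(L[:,0])<.025)&(abs(L[:,1])<.07)
        if k.sum()>2: print(round(z,3),k.sum(),"x",L[k,0].min(),L[k,0].max(),"y",L[k,1].min(),L[k,1].max(),C[k].mean(0).astype(int))
E
```

```text
0.0188 ['Unreachable', 'grip_depth']
[0.5814 0.2848 0.1998] 0.036799256560324754
side
-0.11 37 x -8.987462043567658e-05 0.010983520673617055 y -0.030819394756880697 0.032740197149956136 [74 71 69]
-0.1 55 x -0.00997989095970393 0.010633782406720804 y -0.03366682172549767 0.031868122141057546 [68 64 61]
-0.09 56 x -0.0076119399076846304 0.011026114213201101 y -0.031024796715785872 0.03218872335034741 [71 66 64]
-0.08 52 x -0.007748827663944782 0.010753820007968897 y -0.03184437122009029 0.03366524350670884 [72 66 61]
-0.07 51 x -0.006246503480025227 0.011485606126479354 y -0.03147783321556256 0.03166490192349853 [74 69 65]
-0.06 57 x -0.00950649477661522 0.010767826183785172 y -0.03234922421911568 0.030520804557488884 [72 67 62]
-0.05 44 x -0.009405541144994766 0.011525510042407578 y -0.029530476083833482 0.030736414633422065 [70 65 61]
-0.04 10 x -0.0077548290798035895 0.009076800257212424 y -0.02094612191712604 0.023627409367259735 [62 58 50]
0.04 21 x -0.018244226911851773 -0.0033369984166929183 y -0.009068388162108289 0.00857622545972741 [64 52 41]
wrist
-0.11 890 x -0.00208924988
[... 283 characters left out ...]
256296565339 [103  95  90]
-0.08 570 x -0.008106001926472208 0.010591953364534588 y -0.03122545632954397 0.03223906054775001 [105  97  92]
-0.07 473 x -0.008253781507411741 0.01066330111283098 y -0.030979287413315643 0.03196889496437845 [105  97  91]
-0.06 388 x -0.007408821644616533 0.010543819624225497 y -0.031188784555540274 0.031770900005328076 [107  98  92]
-0.05 332 x -0.008147398830466598 0.010727336382680173 y -0.031001404748030478 0.03191430944439982 [105  96  90]
-0.04 113 x -0.007240734336482115 0.010371300690595513 y -0.02568846609601019 0.028092415206286893 [102  88  78]
0.04 204 x -0.0184970951538137 -0.005832392875550265 y -0.0077007257323446114 0.008428175711239822 [56 46 40]
```

```bash
python3 - <<'E'
from h import *
np.set_printoptions(precision=4,suppress=True)
s=state(); t=s["tool_pos"]; R=np.array(s["tcp_rot"])
yaw=np.radians(25.7); ex=np.array([np.cos(yaw),np.sin(yaw)]); ey=np.array([-ex[1],ex[0]])
for n in("side","wrist"):
    f,W,K,V=snap(n); A=W.reshape(-1,3); L=(A-t)@R
    k=(abs(L[:,0])<.025)&(abs(L[:,1])<.05)&(L[:,2]<0)&(L[:,2]>-.1)
    print(n,"finger tips",np.sort(L[k,2])[::-1][:12])
    k&=(L[:,2]>-.06); print("finger y", np.sort(L[k&(L[:,1]>0),1])[:3],np.sort(L[k&(L[:,1]<0),1])[-3:])
    L=np.c_[(A[:,:2]-[.5407,.265])@np.c_[ex,ey],A[:,2]]
    for z in np.arange(.1,.18,.01):
        k=(abs(L[:,2]-z)<.0015)&(abs(L[:,1])<.02)&(abs(L[:,0])<.1)
        if k.sum()>2: print(round(z,3),k.sum(),L[k,0].min(),L[k,0].max(),L[k,1].min(),L[k,1].max())
    k=(abs(L[:,1])<.02)&(abs(L[:,0])<.1)&(L[:,2]<.19); k&=L[:,2]<.19; print(np.sort(L[k&(abs(L[:,2]-.2)>.04),2])[-3:])
E
```

```text
side finger tips [-0.0418 -0.0419 -0.0423 -0.0426 -0.0427 -0.0429 -0.0429 -0.0432 -0.0436
 -0.0439 -0.0441 -0.0444]
finger y [0.0197 0.0202 0.0205] [-0.021  -0.0208 -0.0194]
0.1 13 0.005867328213042225 0.019869322934105232 -0.014771777640879297 0.012909772070247082
0.11 8 0.013201594923045361 0.029985638421342588 -0.006186997474980858 0.0017763039059246046
0.12 9 0.018820501805740193 0.04013148390921694 -0.0066503436593861615 0.0019219664525366368
0.13 9 0.02906735947395282 0.04270502784834653 -0.005774129101315075 0.007674864487974655
0.14 10 0.03478644543794458 0.05412823974184968 -0.008452961812547483 0.008165348683825912
0.15 9 0.04424778491941533 0.05638404235115782 -0.009266946542962326 0.004301143543643114
0.16 6 0.05355005247080651 0.06140981443710188 -0.007192045759481353 0.007125710717596903
[0.1589 0.1592 0.1592]
wrist finger tips [-0.0385 -0.0385 -0.0392 -0.0392 -0.0393 -0.0395 -0.0395 -0.0396 -0.0396
 -0.0397 -0.0397 -0.0399]
finger y [0.0202 0.0202 0.0202] [-0.0194 -0.0194 -0.0193]
0.1 106 0.006565744308515763 0.01617583175024858 -0.015567895280578831 0.013631437507478387
0.11 51 0.015547334213634727 0.023177937131055905 -0.006658626187290053 0.007628100275311924
0.12 51 0.02311141832716068 0.03706759712638429 -0.008366671507996259 0.009404908179477856
0.13 66 0.029707557355585903 0.042206808728737985 -0.008086169984522832 0.009195444789028284
0.14 67 0.03729379506888404 0.04786316840072289 -0.00788242529709781 0.008983332530833985
0.15 80 0.045356206626596285 0.06833234941772065 -0.007644258433772184 0.008779358024863593
0.16 80 0.053669886865916054 0.060951840774625864 -0.006556711551831719 0.007734425024167172
[0.1599 0.1599 0.1599]
```

The fingertips really end about 39 mm short of the reported TCP, and both cameras agree. The cap is still in place, leaning slightly more than before. I'll correct the height and grasp.

Emit:
move_arm(offset=[[0,0,-0.2],[0,0,-0.4],[0,0,-0.5],[0,0,-0.605],[0,0,-0.605],[0,0,-0.605]], turn=[[0,0,0],[0,0,0],[0,0,0],[0,0,0],[0,0,0],[0,0,0]], gripper=50)

```text
clock: 5.75
tool_pos: [0.5822, 0.2852, 0.0803]
tcp_rot: [[-0.901, -0.435, 0.001], [-0.435, 0.901, 0.0], [-0.001, -0.0, -1.0]]
wrist_force: [-0.4, -0.4, 0.9]
finger_gap: 0.0501
finger_force: 0.0
```

Emit:
move_arm(offset=[[0,0,0],[0,0,0],[0,0,0],[0,0,0],[0,0,0],[0,0,0]], turn=[[0,0,0],[0,0,0],[0,0,0],[0,0,0],[0,0,0],[0,0,0]], gripper=5)

```text
clock: 6.5
tool_pos: [0.5817, 0.2849, 0.0793]
tcp_rot: [[-0.901, -0.435, 0.0], [-0.435, 0.901, 0.0], [-0.0, -0.0, -1.0]]
wrist_force: [0.8, -1.0, 0.7]
finger_gap: 0.017
finger_force: 30.0
```

Emit:
move_arm(offset=[[0.05,0.025,0.08],[0.12,0.06,0.18],[0.2,0.095,0.3],[0.265,0.128,0.4],[0.265,0.128,0.6],[0.265,0.128,0.8],[0.265,0.128,0.8],[0.265,0.128,0.8]], turn=[[0,0,0],[0,0,0],[0,0,0],[0,0,0],[0,0,0],[0,0,0],[0,0,0],[0,0,0]])

```text
clock: 7.5
tool_pos: [0.6343, 0.3104, 0.2384]
tcp_rot: [[-0.901, -0.435, -0.001], [-0.435, 0.901, -0.001], [0.001, -0.0, -1.0]]
wrist_force: [-0.4, 0.1, -0.4]
finger_gap: 0.0175
finger_force: 30.0
```

```bash
python3 - <<'E'
from h import *
np.set_printoptions(precision=4,suppress=True)
s=state(); t=np.array(s["tool_pos"]); R=np.array(s["tcp_rot"]); print(t,s["finger_gap"],s["finger_force"])
q=[]
for n in("side","wrist"):
    f,W,K,V=snap(n); A=W.reshape(-1,3); L=(A-t)@R
    k=(abs(L[:,1])<.012)&(L[:,2]>-.037)&(L[:,2]<.12)&(L[:,0]>-.05)&(L[:,0]<.12)
    P=L[k]; print(n,len(P))
    for z in np.arange(-.03,.11,.01):
        m=abs(P[:,2]-z)<.002
        if m.sum()>2: print(round(z,3),m.sum(),P[m,0].min(),P[m,0].max(),P[m,1].min(),P[m,1].max())
E
```

```text
[0.6343 0.3104 0.2384] 0.017474735404614868 29.999640583992004
side 260
-0.03 17 0.013001352338129706 0.03462259674283989 -0.0064990833521688775 0.007584461562076429
-0.02 15 0.02661594430847866 0.04200373496836523 -0.005995620679533227 0.008546733262361302
-0.01 15 0.032501088173772945 0.04954540927938347 -0.005942182843576963 0.005557304873988607
0.0 11 0.04426178914191833 0.05566523526701422 -0.007261992954516897 0.0024649131960011103
0.01 14 0.04958748064651602 0.0663572140471593 -0.008299220264254606 0.006067845045490663
0.02 12 0.05498776679230893 0.07187211192142955 -0.00587717282565849 0.006571372553217432
0.03 10 0.06564847145570243 0.07995801620488106 -0.007862241550173055 0.0035348829025032163
0.04 7 0.07267902865524406 0.08451261735699499 -0.0058483057542134086 0.0034100509700485384
wrist 2535
-0.03 180 0.020894384423821577 0.03153300870199739 -0.007144677952491429 0.007988421539035683
-0.02 163 0.026107083569172587 0.03974744378462394 -0.007436733816290724 0.008254840914631432
-0.01 137 0.037058352063117216 0.048233392144627664 -0.007074087023021108 0.007837872705926372
0.0 133 0.04225112136389107 0.0560588370043869 -0.007376637663182415 0.008127864327056216
0.01 110 0.05251414127089181 0.06385015245005655 -0.007610417715804258 0.0076542732601402215
0.02 109 0.05988987031966614 0.07150030084876131 -0.007185708328346065 0.007866380269227032
0.03 100 0.06625599859159977 0.07899249720732518 -0.007415978335984972 0.008151924301701325
0.04 55 0.07602145822616975 0.08476028876883221 -0.007675831828411386 0.007557214062509067
```

```bash
cat > plan.py <<'E'
from h import *
from scipy.spatial.transform import Rotation as Ro
np.set_printoptions(precision=4,suppress=True)
F=np.array([.082,.0005,.0465]); a=np.radians(-24); cup=np.array([.587,-.261]); er=np.array([np.cos(a),np.sin(a)])
th=np.radians(38.1-18)
z=np.r_[np.sin(th)*er,-np.cos(th)]; x=np.r_[-np.cos(th)*er,-np.sin(th)]; Rt=np.c_[x,np.cross(z,x),z]
foot=np.r_[cup-.010*er,0.009]
tcp=foot-Rt@F
E
python3 - <<'E'
from plan import *
s=state(); t=np.array(s["tool_pos"]); R=np.array(s["tcp_rot"])
print("joints",np.array(s["joint_pos"])); print(Rt,"tcp final",tcp,"delta/0.2",(tcp-t)/.2)
rv=Ro.from_matrix(Rt@R.T).as_rotvec(degrees=True); print("turn",rv/180,np.linalg.norm(rv)); print("foot now",t+R@F)
E
```

```text
joints [-32.5195  29.9781   6.1687  74.3345  -3.1661  75.9592  89.3704]
[[-0.8579  0.4067  0.3139]
 [ 0.382   0.9135 -0.1398]
 [-0.3437  0.     -0.9391]] tcp final [ 0.6334 -0.2822  0.0808] delta/0.2 [-0.0033 -2.9625 -0.7853]
turn [ 0.0018 -0.1158 -0.2735] 53.46813344489589
foot now [0.5599 0.275  0.1916]
```

Emit:
move_arm(offset=[[0,-0.15,0.05],[0,-0.32,0.1],[0,-0.5,0.1],[0,-0.7,0.1],[0,-0.88,0.1],[0,-1,0.1],[0,-1,0.1]], turn=[[0.0003,-0.018,-0.042],[0.0006,-0.038,-0.09],[0.0009,-0.059,-0.14],[0.0012,-0.08,-0.19],[0.0015,-0.101,-0.238],[0.0018,-0.1158,-0.2735],[0.0018,-0.1158,-0.2735]])

```text
clock: 8.48
tool_pos: [0.6338, 0.1099, 0.2586]
tcp_rot: [[-0.858, 0.407, 0.314], [0.382, 0.914, -0.141], [-0.344, -0.001, -0.939]]
wrist_force: [-0.4, -0.6, 0.7]
finger_gap: 0.0173
finger_force: 30.0
```

Emit:
move_arm(offset=[[0,-0.2,0],[0,-0.45,0],[0,-0.7,0],[0,-0.9,0],[0,-1,0]], turn=[[0,0,0],[0,0,0],[0,0,0],[0,0,0],[0,0,0]])

```text
clock: 9.1
tool_pos: [0.6347, -0.091, 0.259]
tcp_rot: [[-0.858, 0.405, 0.315], [0.38, 0.914, -0.14], [-0.345, -0.001, -0.939]]
wrist_force: [-0.6, 0.8, 0.1]
finger_gap: 0.0176
finger_force: 30.0
```

Emit:
move_arm(offset=[[0,-0.2,0],[0,-0.45,0],[0,-0.7,0],[0,-0.88,0],[0,-0.9625,0],[0,-0.9625,0],[0,-0.9625,0]], turn=[[0,0,0],[0,0,0],[0,0,0],[0,0,0],[0,0,0],[0,0,0],[0,0,0]])

```text
clock: 9.98
tool_pos: [0.6352, -0.2805, 0.2588]
tcp_rot: [[-0.859, 0.404, 0.315], [0.38, 0.915, -0.139], [-0.345, 0.0, -0.939]]
wrist_force: [-0.5, 0.4, -0.6]
finger_gap: 0.0173
finger_force: 30.0
```

```bash
python3 - <<'E'
from plan import *
s=state(); t=np.array(s["tool_pos"]); R=np.array(s["tcp_rot"]); print(t,s["finger_gap"],s["finger_force"],"err",(tcp-t)/.2)
print("turn err",Ro.from_matrix(Rt@R.T).as_rotvec(degrees=True),"foot pred",t+R@F)
f,W,K,V=snap("side"); save(cv2.resize(f[200:420,200:440],(600,550)),"c1.png")
for n in("side","wrist"):
    f,W,K,V=snap(n); A=W.reshape(-1,3)
    q=A[(A[:,2]>.078)&(A[:,2]<.083)&(np.hypot(A[:,0]-.587,A[:,1]+.261)<.05)]
    if len(q)>5: print(n,"rim",cv2.minEnclosingCircle((q[:,:2]*1000).astype(np.float32)))
    L=(A-t)@R
    k=(abs(L[:,1])<.012)&(L[:,2]>-.037)&(L[:,2]<.09)&(L[:,0]>-.05)&(L[:,0]<.11)&(A[:,2]>.12)
    P=L[k]; Q=A[k]
    for z in (-.02,0,.02,.04):
        m=abs(P[:,2]-z)<.002
        if m.sum()>2: print(round(z,3),m.sum(),P[m,0].max(),P[m,1].min(),P[m,1].max())
    print("lowest pen pts",Q[np.argsort(Q[:,2])[:3]])
E
```

```text
[ 0.6352 -0.2805  0.2588] 0.01730159490909401 29.999817609786987 err [-0.0088 -0.0088 -0.89  ]
turn err [ 0.0178  0.0589 -0.1548] foot pred [ 0.5796 -0.2554  0.1869]
side rim ((588.1981201171875, -260.5367126464844), 38.17758560180664)
-0.02 24 0.039253976439293986 -0.007200861339912866 0.00106777454160689
0 21 0.054701184511504984 -0.007464800231631377 0.0029982636124075055
0.02 21 0.07249602056019563 -0.006688749984730121 0.0014383565863972858
0.04 12 0.08461264544222197 -0.007654300755363286 -0.0012257910522597702
lowest pen pts [[ 0.5792 -0.263   0.1919]
 [ 0.5746 -0.255   0.1923]
 [ 0.5841 -0.2628  0.193 ]]
wrist rim ((588.3394165039062, -261.5191345214844), 37.78015899658203)
-0.02 159 0.040087050410934674 -0.007631751233277069 0.008169515916259081
0 135 0.055815644244474584 -0.007474224458754867 0.008040580176567311
0.02 110 0.07125518620978558 -0.007244021391357449 0.007840284588637413
0.04 40 0.08521751015022584 -0.007717247797098252 0.007545478052897985
lowest pen pts [[ 0.5744 -0.257   0.1908]
 [ 0.5762 -0.262   0.1915]
 [ 0.5743 -0.2561  0.1921]]
```

View pics/c1.png

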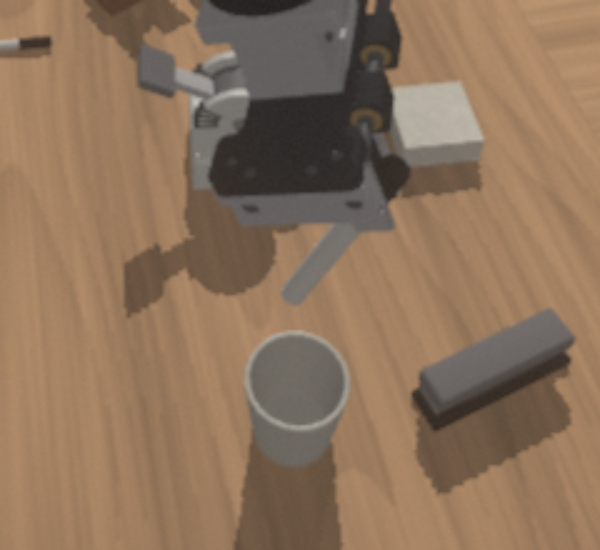

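The pen hangs above the cup with its foot 10 mm short of the centre, as planned, and leans away from the robot. I'll lower it slowly.

Emit:
move_arm(offset=[[0,0,-0.15],[0,0,-0.3],[0,0,-0.45],[0,0,-0.6],[0,0,-0.7],[0,0,-0.78],[0,0,-0.84],[0,0,-0.87],[0,0,-0.88],[0,0,-0.89],[0,0,-0.89],[0,0,-0.89]], turn=[[0,0,0],[0,0,0],[0,0,0],[0,0,0],[0,0,0],[0,0,0],[0,0,0],[0,0,0],[0,0,0],[0,0,0],[0,0,0],[0,0,0]])

```text
clock: 11.62
tool_pos: [0.6347, -0.2821, 0.0815]
tcp_rot: [[-0.857, 0.407, 0.316], [0.382, 0.914, -0.141], [-0.346, 0.0, -0.938]]
wrist_force: [0.1, 1.1, -0.7]
finger_gap: 0.0177
finger_force: 30.0
```

```bash
python3 - <<'E'
from plan import *
s=state(); t=np.array(s["tool_pos"]); R=np.array(s["tcp_rot"]); print(t,s["finger_gap"],s["finger_force"],s["wrist_force"],"foot",t+R@F)
for n in("side","wrist"):
    f,W,K,V=snap(n); A=W.reshape(-1,3)
    q=A[(A[:,2]>.078)&(A[:,2]<.083)&(np.hypot(A[:,0]-.587,A[:,1]+.261)<.05)]
    if len(q)>5: print(n,"rim",cv2.minEnclosingCircle((q[:,:2]*1000).astype(np.float32)))
    if n=="wrist": w=f
    else: g=f
save(np.hstack([cv2.resize(g[230:400,240:410],(400,400)),cv2.resize(w,(400,400))]),"c2.png")
E
```

```text
[ 0.6347 -0.2821  0.0815] 0.017671033746776362 29.999743402004242 [ 0.1318  1.1161 -0.6817] foot [ 0.5793 -0.2568  0.0096]
side rim ((586.664306640625, -271.8245544433594), 35.18458557128906)
wrist rim ((588.3260498046875, -261.2331848144531), 38.015384674072266)
```

View pics/c2.png

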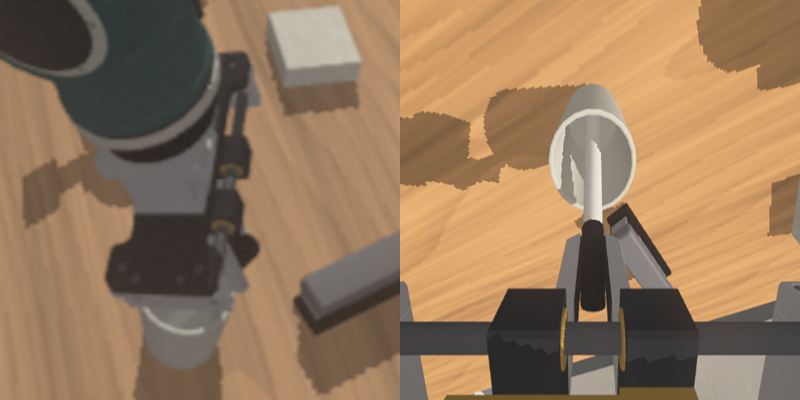

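The pen stands in the cup and the cup hasn't moved. The stapler lies well below the fingers. Releasing.

Emit:
move_arm(offset=[[0,0,0],[0,0,0],[0,0,0],[0,0,0],[0,0,0]], turn=[[0,0,0],[0,0,0],[0,0,0],[0,0,0],[0,0,0]], gripper=60)

```text
clock: 12.35
tool_pos: [0.6346, -0.282, 0.0812]
tcp_rot: [[-0.857, 0.407, 0.316], [0.382, 0.914, -0.141], [-0.345, -0.0, -0.938]]
wrist_force: [0.5, 0.2, 0.4]
finger_gap: 0.0592
finger_force: 0.0
```

Emit:
move_arm(offset=[[-0.03,0.01,0.1],[-0.08,0.035,0.25],[-0.14,0.06,0.45],[-0.2,0.09,0.65],[-0.2,0.09,0.7],[-0.2,0.09,0.7]], turn=[[0,0,0],[0,0,0],[0,0,0],[0,0,0],[0,0,0],[0,0,0]])

```text
clock: 13.1
tool_pos: [0.5948, -0.2639, 0.2223]
tcp_rot: [[-0.857, 0.407, 0.317], [0.382, 0.914, -0.14], [-0.347, 0.001, -0.938]]
wrist_force: [0.2, -0.5, -0.7]
finger_gap: 0.0601
finger_force: 0.0
```

```bash
python3 - <<'E'
from plan import *
s=state(); t=np.array(s["tool_pos"]); print(t,s["clock"],s["wrist_force"])
for n in("side","wrist"):
    f,W,K,V=snap(n); A=W.reshape(-1,3); C=f.reshape(-1,3)
    k=(np.hypot(A[:,0]-.587,A[:,1]+.261)<.05)
    q=A[k&(A[:,2]>.076)&(A[:,2]<.083)&(C.min(1)>90)]; print(n,"rim",len(q),cv2.minEnclosingCircle((q[:,:2]*1000).astype(np.float32)) if len(q) else 0)
    k=(np.hypot(A[:,0]-.587,A[:,1]+.261)<.11)
    q=A[k&(A[:,2]>.1)&(A[:,2]<.17)]
    for z in (.1,.11,.12,.13,.14,.15,.16):
        m=q[abs(q[:,2]-z)<.004]
        if len(m): print(z,len(m),m.mean(0))
# control: dial axis from cheeks, pad, in control frame
f,W,K,V=snap("side"); A=W.reshape(-1,3)
yaw=np.radians(-8.8); ex=np.array([np.cos(yaw),np.sin(yaw)]); ey=np.array([-ex[1],ex[0]])
B=np.load("top.npz")["W"].reshape(-1,3)
for nm,Q in(("top0",B),("side",A)):
    L=np.c_[(Q[:,:2]-[.6085,.0072])@np.c_[ex,ey],Q[:,2]]
    k=(abs(L[:,0])<.055)&(abs(abs(L[:,1])-.02)<.012)
    for z in(.085,.095,.105,.11):
        m=L[k&(abs(L[:,2]-z)<.003)]; print(nm,z,len(m),m[:,0].min() if len(m) else 0,m[:,0].max() if len(m) else 0)
    p=L[(L[:,0]<-.052)&(L[:,0]>-.12)&(abs(L[:,1])<.035)&(L[:,2]>.09)]; print("pad",p.min(0),p.max(0),np.median(p,0), np.polyfit(p[:,0],p[:,2],1))
E
```

```text
[ 0.5948 -0.2639  0.2223] 13.1 [ 0.2223 -0.5445 -0.6961]
side rim 314 ((588.4848022460938, -260.6001892089844), 38.19770050048828)
0.1 18 [ 0.6158 -0.2765  0.1021]
0.11 36 [ 0.62   -0.2789  0.1103]
0.12 39 [ 0.6249 -0.2814  0.12  ]
0.13 42 [ 0.6299 -0.2834  0.13  ]
0.14 66 [ 0.6404 -0.286   0.141 ]
0.15 27 [ 0.6403 -0.2837  0.1473]
wrist rim 982 ((588.2308349609375, -261.2962646484375), 37.844905853271484)
0.1 45 [ 0.6158 -0.273   0.1018]
0.11 129 [ 0.6195 -0.2744  0.1101]
0.12 139 [ 0.625  -0.2772  0.1202]
0.13 154 [ 0.6306 -0.2796  0.1301]
0.14 189 [ 0.6382 -0.2828  0.1405]
0.15 29 [ 0.6386 -0.2834  0.1468]
top0 0.085 32 -0.04581926810998869 0.031704630585427516
top0 0.095 71 -0.042065434525085266 0.027871745289549506
top0 0.105 124 -0.04817576172891911 0.020924502858469984
top0 0.11 90 -0.04817576172891911 0.017875533683473124
pad [-0.0934 -0.023   0.1066] [-0.0523  0.0226  0.1358] [-0.0763 -0.0001  0.1243] [-0.5165  0.0841]
side 0.085 0 0 0
side 0.095 0 0 0
side 0.105 0 0 0
side 0.11 0 0 0Traceback (most recent call last):
  File "<stdin>", line 21, in <module>
    return umr_minimum(a, axis, None, out, keepdims, initial, where)
ValueError: zero-size array to reduction operation minimum which has no identity
```

The marker leans about 30° in the upright cup, released, and the cup hasn't moved. Next is the dial. The axis is near local x = -3.5 mm from the box centre, and the pad edge and cheek measurements agree.

```bash
cat > plan2.py <<'E'
from h import *
from scipy.spatial.transform import Rotation as Ro
np.set_printoptions(precision=4,suppress=True)
yaw=np.radians(-8.8); ex=np.array([np.cos(yaw),np.sin(yaw),0]); ey=np.array([-ex[1],ex[0],0])
ax=np.array([.6085,.0072,0])-.0035*ex
Rt=np.c_[-ex,np.cross([0,0,-1],-ex),[0,0,-1]]
def target(r,ztip): return ax-r*ex+[0,0,ztip-.039]
E
python3 - <<'E'
from plan2 import *
s=state(); t=np.array(s["tool_pos"]); R=np.array(s["tcp_rot"])
print((target(.070,.16)-t)/.2, Ro.from_matrix(Rt@R.T).as_rotvec()/np.pi)
print("arc step r70->85 /0.2:",(target(.085,.076)-target(.07,.16))/.2, target(.085,.076))
E
```

```text
[-0.2916  1.4113 -0.4954] [0.0318 0.1075 0.0836]
arc step r70->85 /0.2: [-0.0741  0.0115 -0.42  ] [0.521  0.0207 0.037 ]
```

Emit:
move_arm(offset=[[0,0.05,0.1],[-0.04,0.25,0.1],[-0.09,0.5,0.1],[-0.14,0.75,0.1],[-0.19,0.9,0.1],[-0.19,0.9,0.1]], turn=[[0.006,0.02,0.016],[0.012,0.043,0.033],[0.019,0.064,0.05],[0.025,0.086,0.067],[0.0318,0.1075,0.0836],[0.0318,0.1075,0.0836]], gripper=0)

```text
clock: 14.0
tool_pos: [0.5567, -0.0822, 0.2399]
tcp_rot: [[-0.989, 0.15, -0.001], [0.15, 0.989, 0.001], [0.001, 0.0, -1.0]]
wrist_force: [0.5, -0.3, 0.2]
finger_gap: 0.0036
finger_force: 0.0
```

Emit:
move_arm(offset=[[-0.02,0.15,0],[-0.06,0.35,0],[-0.1,0.51,0],[-0.1,0.51,-0.2],[-0.1,0.51,-0.45],[-0.1,0.51,-0.595],[-0.1,0.51,-0.595],[-0.1,0.51,-0.595]], turn=[[0,0,0],[0,0,0],[0,0,0],[0,0,0],[0,0,0],[0,0,0],[0,0,0],[0,0,0]])

```text
clock: 15.0
tool_pos: [0.5372, 0.0174, 0.1232]
tcp_rot: [[-0.988, 0.154, 0.003], [0.154, 0.988, 0.0], [-0.003, 0.001, -1.0]]
wrist_force: [0.5, 0.1, 0.4]
finger_gap: 0.0005
finger_force: 0.0
```

```bash
python3 - <<'E'
from plan2 import *
s=state(); t=np.array(s["tool_pos"]); R=np.array(s["tcp_rot"]); print(t,s["clock"],(target(.07,.16)-t)/.2,s["wrist_force"])
for n in("side","wrist"):
    f,W,K,V=snap(n); A=W.reshape(-1,3); L=(A-t)@R
    k=(abs(L[:,0])<.02)&(abs(L[:,1])<.03)&(L[:,2]<-.03)&(L[:,2]>-.1); print(n,"tips",np.sort(L[k,2])[::-1][:8], "x",L[k,0].min(),L[k,0].max(),"y",L[k,1].min(),L[k,1].max())
    M=np.c_[(A-ax)@ex,(A-ax)@ey,A[:,2]]
    p=M[(M[:,0]<-.055)&(M[:,0]>-.12)&(abs(M[:,1])<.035)&(M[:,2]>.09)&(M[:,2]<.14)]; print("pad",len(p),p.min(0),p.max(0))
    if n=="wrist": w=f
    else: g=f
save(np.hstack([cv2.resize(g[170:290,220:340],(400,400)),cv2.resize(w,(400,400))]),"d1.png")
E
```

```text
[0.5372 0.0174 0.1232] 15.0 [-0.0068  0.0053 -0.011 ] [0.4833 0.1474 0.4359]
side tips [-0.0501 -0.0502 -0.0505 -0.0509 -0.0515 -0.0515 -0.0516 -0.0517] x -0.008304005704228791 0.01029926607042 y -0.013297217233349508 -0.008980553791319904
pad 278 [-0.0891 -0.0247  0.1038] [-0.0551  0.0238  0.136 ]
wrist tips [-0.0392 -0.04   -0.04   -0.04   -0.0402 -0.0403 -0.0403 -0.0406] x -0.0076436574147728375 0.010952160337101263 y -0.012150889653643812 0.01310785822305189
pad 2402 [-0.0888 -0.0228  0.1149] [-0.0557  0.0232  0.1345]
```

View pics/d1.png

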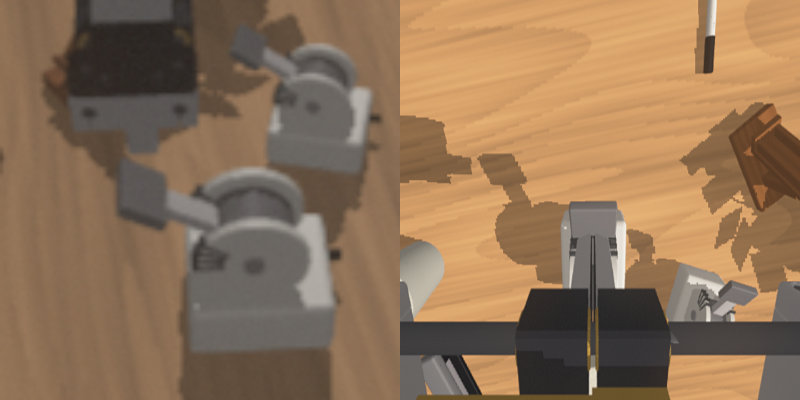

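The wrist view shows the closed fingers centred over the pad (columns 570–625). The tip offset of 39–40 mm is confirmed, so I'll press along the pad's arc.

Emit:
move_arm(offset=[[-0.01,0.005,-0.08],[-0.015,0.005,-0.15],[-0.025,0.005,-0.19],[-0.035,0.008,-0.22],[-0.045,0.01,-0.25],[-0.05,0.01,-0.28],[-0.055,0.01,-0.31],[-0.055,0.01,-0.31]], turn=[[0,0,0],[0,0,0],[0,0,0],[0,0,0],[0,0,0],[0,0,0],[0,0,0],[0,0,0]])

```text
clock: 16.1
tool_pos: [0.5306, 0.02, 0.0627]
tcp_rot: [[-0.988, 0.153, 0.012], [0.153, 0.988, 0.001], [-0.011, 0.003, -1.0]]
wrist_force: [12.9, -0.3, 17.9]
finger_gap: 0.0003
finger_force: 10.6
```

Emit:
move_arm(offset=[[-0.003,0,-0.02],[-0.006,0,-0.04],[-0.009,0,-0.06],[-0.012,0,-0.08],[-0.012,0,-0.1],[-0.012,0,-0.11],[-0.012,0,-0.11],[-0.012,0,-0.11],[-0.012,0,-0.11]], turn=[[0,0,0],[0,0,0],[0,0,0],[0,0,0],[0,0,0],[0,0,0],[0,0,0],[0,0,0],[0,0,0]])

```text
clock: 17.23
tool_pos: [0.5254, 0.0203, 0.0388]
tcp_rot: [[-0.988, 0.153, 0.006], [0.153, 0.988, 0.001], [-0.006, 0.001, -1.0]]
wrist_force: [5.8, -0.5, 9.5]
finger_gap: 0.0002
finger_force: 4.7
```

```bash
python3 - <<'E'
from plan2 import *
s=state(); t=np.array(s["tool_pos"]); R=np.array(s["tcp_rot"]); print(t,s["clock"],(target(.083,.076)-t)/.2,s["wrist_force"])
for n in("side","wrist","top"):
    f,W,K,V=snap(n); A=W.reshape(-1,3); C=f.reshape(-1,3).astype(int)
    M=np.c_[(A-ax)@ex,(A-ax)@ey,A[:,2]]
    p=M[(M[:,0]<-.06)&(M[:,0]>-.12)&(abs(abs(M[:,1])-.017)<.005)&(M[:,2]>.04)&(M[:,2]<.12)]
    if len(p): print(n,"pad sides",len(p),p.min(0),p.max(0),np.median(p,0),np.polyfit(p[:,0],p[:,2],1))
    if n=="wrist": w=f
    if n=="side": g=f
    q=A[(A[:,2]>.078)&(A[:,2]<.083)&(C.min(1)>90)&(np.hypot(A[:,0]-.587,A[:,1]+.261)<.05)]
    if len(q)>9: print(n,"rim",cv2.minEnclosingCircle((q[:,:2]*1000).astype(np.float32)))
save(np.hstack([cv2.resize(g[170:290,220:340],(400,400)),cv2.resize(w,(400,400))]),"d2.png")
E
```

```text
[0.5254 0.0203 0.0388] 17.225 [-0.012   0.0009 -0.0089] [ 5.8237 -0.4773  9.5206]
side pad sides 75 [-0.1012 -0.0219  0.0701] [-0.0695 -0.0121  0.0968] [-0.0851 -0.0184  0.0787] [0.0804 0.0852]
side rim ((588.5294799804688, -260.78082275390625), 38.108177185058594)
wrist pad sides 1677 [-0.1023 -0.022   0.0677] [-0.0684  0.022   0.12  ] [-0.0898  0.012   0.0773] [0.0673 0.0837]
top rim ((586.5311279296875, -261.1759338378906), 37.68003463745117)
```

View pics/d2.png

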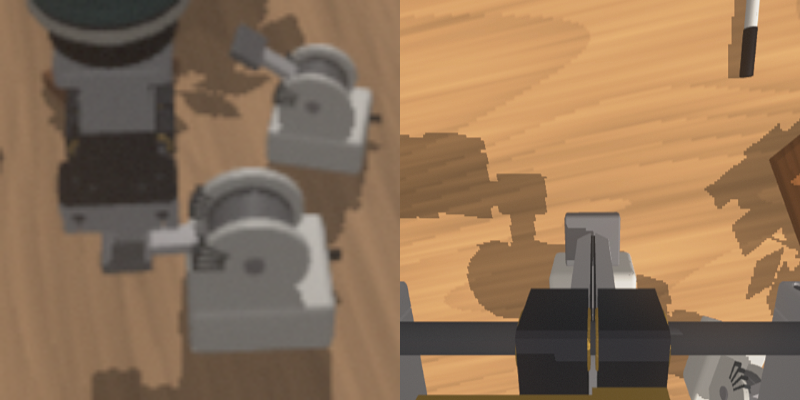

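The pad lies about level between the cheeks, with the fingers on it. Its slope and height give a dial angle of 0.57–0.62 rad, and the cup hasn't moved. I'll hold to settle, then check that it stays steady.

Emit:
move_arm(offset=[[0,0,0],[0,0,0],[0,0,0],[0,0,0],[0,0,0],[0,0,0]], turn=[[0,0,0],[0,0,0],[0,0,0],[0,0,0],[0,0,0],[0,0,0]])

```text
clock: 18.12
tool_pos: [0.5245, 0.0201, 0.0383]
tcp_rot: [[-0.988, 0.153, 0.004], [0.153, 0.988, 0.0], [-0.004, 0.001, -1.0]]
wrist_force: [4.4, 0.9, 6.4]
finger_gap: 0.0006
finger_force: 3.2
```

```bash
python3 - <<'E'
from plan2 import *
s=state(); print(s["tool_pos"],s["clock"],s["wrist_force"],np.abs(s["qd"]).max())
f,W,K,V=snap("wrist"); A=W.reshape(-1,3); M=np.c_[(A-ax)@ex,(A-ax)@ey,A[:,2]]
p=M[(M[:,0]<-.072)&(M[:,0]>-.098)&(abs(abs(M[:,1])-.0185)<.002)&(M[:,2]>.05)&(M[:,2]<.095)]
c=np.polyfit(p[:,0],p[:,2],1); print(c,np.polyval(c,-.085))
f,W,K,V=snap("top"); A=W.reshape(-1,3); q=A[(np.hypot(A[:,0]-.587,A[:,1]+.261)<.11)&(A[:,2]>.1)&(A[:,2]<.17)]
for z in(.11,.13,.145):
    m=q[abs(q[:,2]-z)<.005]; print(z,len(m),m.mean(0) if len(m) else 0)
E
```

```text
[0.5245 0.0201 0.0383] 18.125 [4.4451 0.9312 6.42  ] 0.1245931971097445
[0.0487 0.0811] 0.0769610790914197
0.11 36 [ 0.6208 -0.2738  0.1107]
0.13 27 [ 0.6306 -0.2786  0.1302]
0.145 37 [ 0.6393 -0.284   0.1428]
```

Slope 0.049 and height 77 mm put the dial at about 0.60 rad. It's steady at 6.4 N and the marker hasn't moved.

```bash
python3 -c "
from h import *
print(ticket.finish_job()); s=state(); print(s['clock'],s['tool_pos'],s['wrist_force'])"
```

```text
the job is handed in; nothing more can be done
None
the job is handed in; nothing more can be done
```

The marker stands released in the upright cup, and the dial was held at about 0.60 rad (third click) with roughly 6 N when I handed the job in at about 18 s; the judge's verdict was not shown.

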